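# Load the ultrasonic bath with measuring cylinders and start it

### The arm

A 6-joint arm with a two-finger parallel gripper is mounted at the origin on a cart in front of the work surface, level with it; the furniture and walls round the work are solid. World frame = base frame: x ahead of the robot, y to its left, z up, the work surface at z = 0. Lengths are in mm, angles in rad, forces in N, time in s.
With the tool pointing down it reaches from about 400 to 925 mm from the base axis. Payload 12.5 kg.
Tool frame: the origin (TCP) lies between the finger pads; the fingertips stand 25 mm ahead of it and the grasp point (between the pads) lies 6 mm ahead of it; z points along the fingers, y is the line along which they close (so a half turn about z gives the same grasp; the last joint's range is limited). The gripper opens to 95 mm and grips with 3 to 60 N. Pads are 20 mm wide; open, the fingers measure 119 mm over their backs; the gripper's body (75 mm by 180 mm) begins 59 mm behind the grasp point.
Start: joints at [-0.106, 0.491, 1.559, -0, 1.092, -0.106], TCP at [625.015, 0.021, 239.661] pointing down, gripper open.
Joint ranges: [-3.1, 3.1], [-0.84, 2.19], [0.05, 2.79], [-1.13, 4.28], [0.06, 2.93], [-2.69, 2.69]. Speed limits (rad/s): [2.22, 2.22, 2.79, 3.14, 3.14, 3.14].

### API

Orientations are given as [roll, pitch, yaw] about the fixed x, y, z axes, in that order (R = Rz(yaw) Ry(pitch) Rx(roll)).
In Python, from cell import state, read_camera, job_done, cut_out gives the robot as it stands. The module is installed in compiled form; this text tells all that it offers.
- The arm moves only by the tool jog_arm, never from a script. Its argument "motion" is a list of rows, each a list of 2 entries, a list of its own where there are three numbers: the shift along the tool's x, y, z in mm, then the turn about the tool's z in rad. A call has 1 to 5 rows; each row is the pose to reach, as a shift and turn from the pose commanded when the call began, along the tool's axes at that moment; what a row does not reach only later rows make up. A row lasts 1/10 s, in which the tool goes at most 50 mm and 8.59 degrees, less where a joint would pass 70% of its speed; a pose out of reach is approached as far as the arm can. A call with a gripper value outside its range is refused whole. "grip" is the closure, from 0 (fully open) to 1 (shut), set as the call begins (left out, the last holds). The fingers move at their own pace and stop on an object; the grip force is fixed at half the most. Time passes only in rows, so rows that repeat a pose let the fingers close. It gives the time, the measured TCP pose, the force, the opening and the grip force at its end, in the units of the state.
- state(): the state, without advancing time (a new reading comes with each control period).
- read_camera(name): name is "scene" or "side" or "wrist"; returns a dict with "img" (384x512x3 uint8, blue, green, red), "vertical_fov" (degrees; the focal length in pixels is half the picture's height over the tangent of half this angle, whatever the lens; pixels are square), "cx", "cy" (the principal point, pixels), "extrinsics" (4x4, takes a point from camera to world coordinates). Camera axes: x right, y up, looking along -z (the intrinsics and any distortion apply to the point x, -y, -z); pixel columns grow to the right and rows downward; lengths in mm; the calibration is good to about 2 mm. A picture is of the moment at which its call begins. There is no depth.
- job_done(): hands the job in; it is judged then, once.
Trained networks look in a picture, given as the dict that the camera call returned (one of the last four; its "shot" number tells which), for a name from the list of things; names that differ only in an ending like _2 or _b are one class to them, and where a whole thing is asked for, a point or a joint stands for the part that bears it (a point fixed in the world has none). Each returns a list of dicts, best first, with "p" (0 to 1); they miss things now and then, are a little off and sometimes report something else, mostly with a low value. They report only what shows in the picture. A call takes as long as a camera call.
- cut_out(name, picture): "region" (384x512 bool, what is visible of it) and "box" ([left, top, right, bottom] in pixels, round what is visible of it).
The state is a dict: "t": time; "joints": joint angles; "qvel": joint speeds; "tau": joint torques, N m; "eef_pos": TCP position; "tcp_rot": TCP orientation; "ft_force": force on the tool from outside, world axes, zero at the start; "moment": the same for the moment, N m; "opening": opening from 0.0 (shut) to 1.0 (fully open); "grip_force": force on a finger pad.
Only numpy, scipy, OpenCV 4.12 (cv2) and the standard library are available. Lean on these libraries where they do the work, as an engineer would, in place of code of your own. Each camera call takes 0.05 s, during which the arm holds its last target. There are 200 camera calls.

### The job

Get the glassware into the ultrasonic cleaning bath: lift the lid off by its knob and lay it flat on the middle of the black mat, knob up (it must still lie there at the end), then stand every measuring cylinder upright on the basket floor inside the tank. When they are all in, wind the timer knob clockwise to its end stop. Do not let any cylinder fall over, and leave the vial and the small bottle standing among them where they are.

Things in the scene. Friction and masses are not known exactly. Their poses are not given: they have to be found in the camera images.
- cyl_1_mid (a point): centre of one of three or four identical slender glass measuring cylinders standing on the bench (one may be absent): 139 mm tall, barrel 14.4 mm in diameter from 4 mm up to the top, round foot 29 mm in diameter, 4 mm thick; about 50 g. It tips past about 12 degrees: take it by the upper half of the barrel, move it slowly. The point is on its axis, 69.5 mm above the underside; z runs up the axis
- cyl_2_mid (a point): centre of one of three or four identical slender glass measuring cylinders standing on the bench (one may be absent): 139 mm tall, barrel 14.4 mm in diameter from 4 mm up to the top, round foot 29 mm in diameter, 4 mm thick; about 50 g. It tips past about 12 degrees: take it by the upper half of the barrel, move it slowly. The point is on its axis, 69.5 mm above the underside; z runs up the axis
- cyl_3_mid (a point): centre of one of three or four identical slender glass measuring cylinders standing on the bench (one may be absent): 139 mm tall, barrel 14.4 mm in diameter from 4 mm up to the top, round foot 29 mm in diameter, 4 mm thick; about 50 g. It tips past about 12 degrees: take it by the upper half of the barrel, move it slowly. The point is on its axis, 69.5 mm above the underside; z runs up the axis
- cyl_4_mid (a point): centre of one of three or four identical slender glass measuring cylinders standing on the bench (one may be absent): 139 mm tall, barrel 14.4 mm in diameter from 4 mm up to the top, round foot 29 mm in diameter, 4 mm thick; about 50 g. It tips past about 12 degrees: take it by the upper half of the barrel, move it slowly. The point is on its axis, 69.5 mm above the underside; z runs up the axis
- basket (a point): centre of the upper face of the square steel basket floor in the tank of the ultrasonic bath, 45 mm above the bench. x points to the back of the bath, away from its control deck, y to its left, z up. The tank is 156 mm square inside, centred on this point; four cylinders fit 2 by 2, about 72 mm apart
- bath: white ultrasonic bath, fixed to the bench; origin on the bench under the tank's centre, axes as the basket's. Tank walls 10 mm thick, rim 95 mm above the bench (50 mm above the basket floor). The grey control deck, 55 mm high, lies in front of the tank, on the -x side, 88 to 194 mm from the origin; bath and deck are 176 mm wide in y
- lid_knob (a point): centre of the upright black knob (25 mm in diameter, 38 mm high) on the middle of the loose lid, 28 mm above the lid's underside and 22 mm above its top face; knob's top 16 mm above this point. z is up, x and y run along the lid's edges
- lid: loose flat steel lid, 184 mm square, 6 mm thick, about 0.22 kg, resting freely on the tank's rim without a catch; origin in the middle of its underside.
- mat_top (a point): centre of the upper face of the black rubber mat that lies fixed on the bench to the right (-y) of the bath: 240 mm square, 5 mm thick; x and y along its edges, z up; nothing lies on it. A black stand with a crossbar rises behind it, from 0.63 m ahead and about 0.25 m right of the robot's centre line: pass in front of it
- timer_grip (a point): point to grip the black timer knob on the bath's control deck, on its upright axis, 92 mm above the bench: a bar 42 mm long (along this point's x), 14 mm wide (along y), 32 mm high, whose top is 7 mm above this point. The frame turns with the knob. The tank's wall, 3 mm higher than this point, is 58 mm behind it
- timer (a joint): angle of the timer knob in rad, growing clockwise seen from above: 0 is off, 2.2 the end stop (fully wound). It starts between 0 and 0.4, turns with about 0.04 N m and stays where it is left; it may need more than one grasp
- cyl_1: the measuring cylinder of the same number; the origin is the centre of the underside of its foot, z up its axis
- cyl_2: the measuring cylinder of the same number; the origin is the centre of the underside of its foot, z up its axis
- cyl_3: the measuring cylinder of the same number; the origin is the centre of the underside of its foot, z up its axis
- cyl_4: the measuring cylinder of the same number; the origin is the centre of the underside of its foot, z up its axis
- vial: a capped sample vial, 26 mm in diameter and 71 mm tall, standing among the cylinders; not part of the job; origin under its centre
- dropper: a small brown bottle with a red cap, 34 mm in diameter and 68 mm tall, standing among the cylinders; not part of the job; origin under its centre

How it is judged (in metres and radians):
On the way, in this order (a step that is already met when the one before it is completed fails the run):
1. the lid lies flat on the middle of the mat, knob up, released (height (world z) of lid_knob between 0.027 and 0.039 m and horizontal distance between lid_knob and mat_top below 0.03 m and angle between lid_knob's own z axis and vertical below 0.06 rad and linear speed of lid below 0.03 m/s and contact force between the fingers and lid below 0.1 N), for 0.2 s.
2. every measuring cylinder stands upright on the basket floor, released (x of cyl_1_mid in the frame of basket between -0.072 and 0.072 m and y of cyl_1_mid in the frame of basket between -0.072 and 0.072 m and z of cyl_1_mid in the frame of basket between 0.062 and 0.076 m and angle between each of cyl_1_mid, cyl_2_mid, cyl_3_mid, cyl_4_mid's own z axis and vertical below 0.1 rad and linear speed of each of cyl_1, cyl_2, cyl_3, cyl_4 below 0.03 m/s and contact force between the fingers and cyl_1 below 0.1 N and x of cyl_2_mid in the frame of basket between -0.072 and 0.072 m and y of cyl_2_mid in the frame of basket between -0.072 and 0.072 m and z of cyl_2_mid in the frame of basket between 0.062 and 0.076 m and contact force between the fingers and cyl_2 below 0.1 N and x of cyl_3_mid in the frame of basket between -0.072 and 0.072 m and y of cyl_3_mid in the frame of basket between -0.072 and 0.072 m and z of cyl_3_mid in the frame of basket between 0.062 and 0.076 m and contact force between the fingers and cyl_3 below 0.1 N and x of cyl_4_mid in the frame of basket between -0.072 and 0.072 m and y of cyl_4_mid in the frame of basket between -0.072 and 0.072 m and z of cyl_4_mid in the frame of basket between 0.062 and 0.076 m and contact force between the fingers and cyl_4 below 0.1 N), for 0.2 s.
3. the timer is wound to its end stop (value of joint timer above 2.05 rad), for 0.2 s.
At the end, for the whole second after the job is handed in: Every cylinder present stands on the basket floor inside the tank (tilt under 0.1 rad), released and at rest; the lid lies flat on the mat, knob up, its middle within 30 mm of the mat's, released; the timer is at 2.05 rad or more (stop at 2.2) (all of step 1 and all of step 2 and value of joint timer above 2.05 rad); the robot touches nothing.
It fails at once if a measuring cylinder falls over (leans more than 0.6 rad) (angle between any of cyl_1_mid, cyl_2_mid, cyl_3_mid, cyl_4_mid's own z axis and vertical above 0.6 rad).
It fails at once if the vial or the small bottle is moved more than 3 cm or knocked over (distance of any of vial, dropper from where it was at the start of the episode above 0.03 m or angle between any of vial, dropper's own z axis and vertical above 0.6 rad).
Of cyl_1, cyl_2, cyl_3, cyl_4 only 3 to 4 are there at a start; the rules pass over those that are not, and their reading is None.
At some moment in a run one of lid may be knocked a few centimetres aside while the robot is not near it.
Once in a run the grip may slacken for a moment while it holds something.
It also fails if it takes over 210 s, if anything falls off the work surface, if the arm or the gripper's body presses on something with over 40 N, if the wrist force passes 120 N, or if a joint passes its speed limit or range.

## Working session

There is one attempt and no reset: what is moved stays moved. The work goes in short steps, Python scripts to look and compute and a tool call to move; the robot and the scene stay as the last step left them, time stands still between calls to the robot, and variables do not carry over. Pictures are saved under pics/ and viewed, at most 14 in all, crops included, and the job is handed in when it is done.

Besides the shell and the picture viewer there is one more tool, called after "Call:" as name(argument=value, ...) on one line, values as JSON. jog_arm: Moves the arm, as the interface text tells. Its arguments: {"type":"object","properties":{"motion":{"type":"array"},"grip":{"type":"number"}},"required":["motion"]}

```bash
mkdir -p pics; cat > h.py <<'E'
import numpy as np, cv2
from cell import state, read_camera, job_done, cut_out
def K(c):
    f=c["img"].shape[0]/2/np.tan(np.radians(c["vertical_fov"])/2); return f,c["cx"],c["cy"]
def ray(c,u,v):
    f,cx,cy=K(c); d=np.array([(u-cx)/f,-(v-cy)/f,-1.0]); E=np.array(c["extrinsics"])
    d=E[:3,:3]@d; return E[:3,3],d/np.linalg.norm(d)
def atz(c,u,v,z):
    o,d=ray(c,u,v); return o+d*(z-o[2])/d[2]
def proj(c,p):
    f,cx,cy=K(c); E=np.array(c["extrinsics"]); q=E[:3,:3].T@(np.array(p,float)-E[:3,3])
    return np.array([cx+f*q[0]/-q[2],cy-f*q[1]/-q[2]])
def tri(rs):
    A=np.zeros((3,3));b=np.zeros(3)
    for o,d in rs:
        P=np.eye(3)-np.outer(d,d);A+=P;b+=P@o
    x=np.linalg.solve(A,b); return x,[np.linalg.norm((np.eye(3)-np.outer(d,d))@(x-o)) for o,d in rs]
E
cat > a.py <<'E'
from h import *
s=state();print(s["t"],s["eef_pos"],s["tcp_rot"],s["opening"])
for n in("scene","side","wrist"):
    c=read_camera(n);cv2.imwrite(f"pics/0{n}.png",c["img"]);print(n,[k for k in c],c["vertical_fov"],c["cx"],c["cy"],np.round(c["extrinsics"],3).tolist())
    for k in("lid","lid_knob","mat_top","cyl_1","vial","dropper","timer","bath"):
        try:
            for r in cut_out(k,c):
                m=r["region"];ys,xs=np.nonzero(m);print(k,round(r["p"],2),r["box"],round(xs.mean(),1),round(ys.mean(),1),m.sum())
        except Exception as e: print(k,e)
E
python3 a.py
```

```text
0.0 [6.24786386e+02 4.71101732e-02 2.39058351e+02] [-3.14049542e+00 -1.33142460e-04  1.57075210e+00] 0.9988491296832079
scene ['img', 'vertical_fov', 'cx', 'cy', 'extrinsics', 'shot'] 47.11314993792347 252.65263030767372 190.52131638867678 [[-0.667, 0.384, -0.638, -327.138], [-0.745, -0.358, 0.563, 699.72], [-0.012, 0.851, 0.525, 791.216], [0.0, 0.0, 0.0, 1.0]]
lid 0.88 [179.4, 168.2, 257.7, 216.5] 216.0 191.3 1957
lid 0.2 [130.6, 232.1, 146.2, 275.9] 137.9 254.6 296
lid_knob 0.84 [177.5, 172.1, 255.1, 211.7] 215.7 191.0 2005
lid_knob 0.72 [116.6, 215.6, 132.6, 258.1] 120.6 237.8 270
mat_top 0.72 [351.7, 174.6, 395.1, 215.0] 368.4 192.0 945
cyl_1 0.66 [114.0, 213.9, 128.6, 260.4] 120.4 237.5 294
cyl_1 0.62 [149.5, 248.5, 161.3, 295.1] 156.0 272.7 321
cyl_1 0.52 [131.6, 232.6, 145.6, 280.7] 138.0 254.8 348
vial 0.66 [178.2, 243.1, 186.9, 268.7] 181.1 255.6 223
dropper 0.7 [195.6, 266.5, 212.2, 294.5] 203.4 282.7 328
dropper 0.28 [183.7, 194.8, 268.6, 257.9] 230.0 224.9 3064
timer 0.21 [178.8, 168.2, 256.1, 214.0] 215.9 191.0 2003
side ['img', 'vertical_fov', 'cx', 'cy', 'extrinsics', 
[... 669 characters left out ...]
2.4, 187.4] 197.8 176.3 185
bath 0.93 [216.2, 183.7, 322.1, 228.9] 264.2 208.3 3244
wrist ['img', 'vertical_fov', 'cx', 'cy', 'extrinsics', 'shot'] 62.06952079260413 256.48882437517295 187.9733577543253 [[1.0, -0.0, -0.0, 624.152], [0.0, 0.957, 0.29, 81.951], [0.0, -0.29, 0.957, 384.808], [0.0, 0.0, 0.0, 1.0]]
lid 0.65 [116.2, 15.0, 346.8, 257.5] 223.0 135.6 42077
mat_top 0.84 [132.0, 336.6, 206.6, 350.4] 164.4 343.7 739
mat_top 0.72 [114.0, 19.1, 346.7, 255.3] 222.9 135.4 41907
mat_top 0.25 [37.3, 14.1, 307.3, 204.4] 80.1 106.1 14400
timer 0.98 [36.0, 94.8, 106.1, 141.2] 74.1 116.7 2094
bath 0.73 [36.9, 13.4, 303.8, 201.8] 80.1 106.1 14534
bath 0.3 [36.9, 93.3, 100.9, 137.4] 74.0 116.9 2023
```

```bash
cd pics; python3 -c "
import cv2
a=cv2.imread('0scene.png');b=cv2.imread('0side.png')
cv2.imwrite('1.png',cv2.resize(a[140:320,90:330],(800,600),interpolation=cv2.INTER_CUBIC))
cv2.imwrite('2.png',cv2.resize(b[80:380,150:400],(500,600),interpolation=cv2.INTER_CUBIC))"
```

```text
(no output)
```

View pics/1.png

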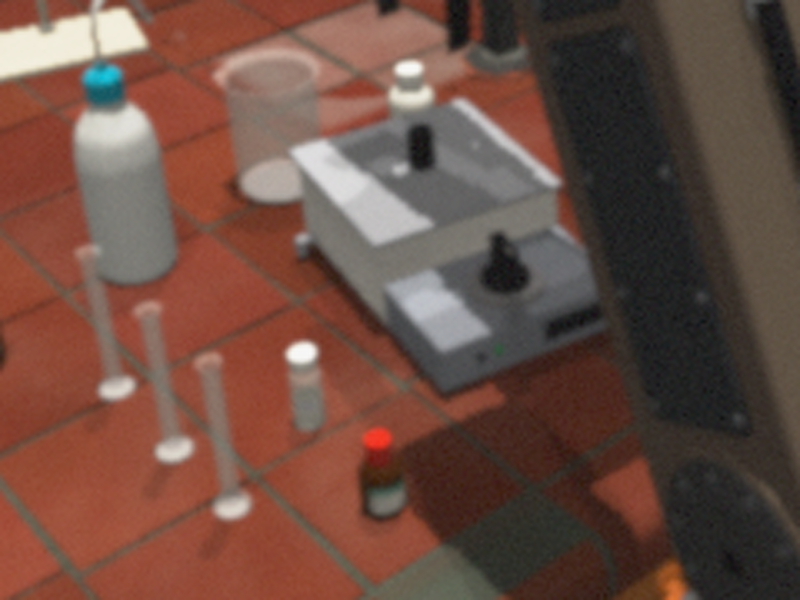

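View pics/2.png

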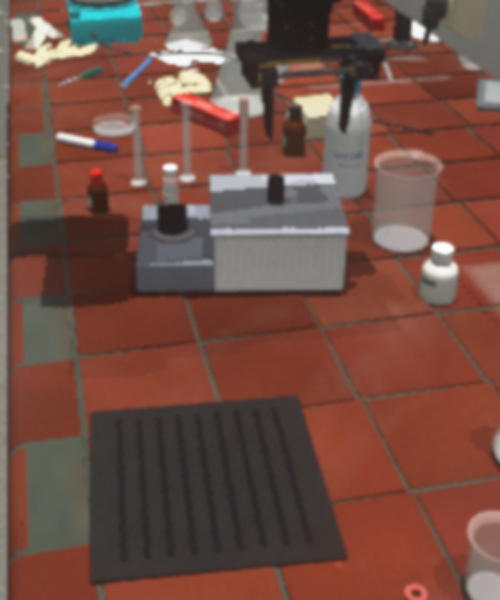

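View pics/0wrist.png

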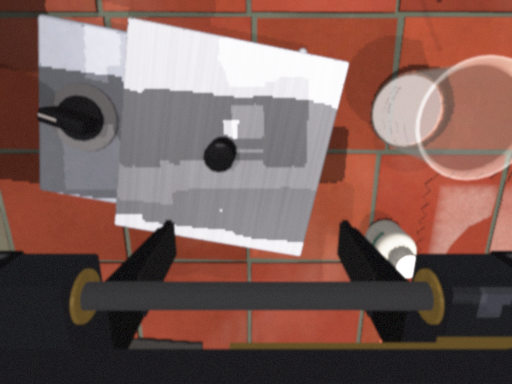

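Three cylinders show in scene at (120,238), (138,255) and (156,273). The vial is at (181,256), the dropper at (203,283), the lid knob at (216,184), and the mat corners in side at about (196,286) to (322,359). Next I compute positions.

```bash
cat > b.py <<'E'
from h import *
S=read_camera("scene");D=read_camera("side");W=read_camera("wrist")
P=lambda *r:print(*[np.round(x,1) if not isinstance(x,str) else x for x in r])
x,e=tri([ray(S,216,184),ray(D,288,174.5),ray(W,221,153)]);P("knob",x,np.array(e))
P("knob top W z139",atz(W,221,152,135))
lid=[atz(W,*p,101) for p in((128,18),(347,63),(301,255),(116,222))]
P("lid corners",np.array(lid),np.mean(lid,0))
m=[atz(D,*p,5) for p in((195.5,286),(299,279),(322.5,359),(196,370))];P("mat",np.array(m),np.mean(m,0))
deck=[atz(W,*p,55) for p in((40,15),(40,188))];P("deck front corners",np.array(deck))
P("timer",tri([ray(S,90+505/3.333,140+265/3.333),ray(D,150+172/2,80+218/2),ray(W,76,118)])[0])
for n,a,b,hz in(("c1",(88,253),(117,388),139),("c2",(148,310),(174,449),139),("c3",(208,361),(232,505),139),("vial",(302,352),(308,425),71),("drop",(378,437),(385,510),68)):
    f=lambda p:(90+p[0]/3.3333,140+p[1]/3.3333)
    P(n,atz(S,*f(a),hz),atz(S,*f(b),2))
for n,a,b,hz in(("d1",(135,107),(139,182),139),("d2",(185,102),(187,178),139),("d3",(244,100),(243,174),139),("vial",(170,168),(171,203),71),("drop",(96,173),(98,210),68)):
    f=lambda p:(150+p[0]/2,80+p[1]/2)
    P(n,atz(D,*f(a),hz),atz(D,*f(b),2))
E
python3 b.py
```

```text
knob [595.1  32.4 117.5] [0.9 1.3 1.1]
knob top W z139 [596.1  36.  135. ]
lid corners [[521.4 138.1 101. ]
 [699.4 104.5 101. ]
 [668.4 -73.5 101. ]
 [489.3 -38.2 101. ]] [594.6  32.7 101. ]
mat [[ 308.1 -256.8    5. ]
 [ 543.9 -279.8    5. ]
 [ 523.  -512.2    5. ]
 [ 290.6 -491.2    5. ]] [ 416.4 -385.     5. ]
deck front corners [[423.4 149.6  55. ]
 [390.5 -18.   55. ]]
timer [451.7  57.5  74.2]
c1 [613.2 343.6 139. ] [614.1 343.1   2. ]
c2 [515.4 345.5 139. ] [516.6 345.6   2. ]
c3 [433.7 343.8 139. ] [432.7 344.5   2. ]
vial [472.8 246.9  71. ] [468.5 252.1   2. ]
drop [356.7 259.4  68. ] [350.9 263.    2. ]
d1 [436.3 336.9 139. ] [436.7 338.    2. ]
d2 [520.6 341.9 139. ] [520.  336.5   2. ]
d3 [618.4 329.9 139. ] [618.4 332.    2. ]
vial [476.6 234.5  71. ] [478.2 247.6   2. ]
drop [359.9 247.   68. ] [358.6 247.5   2. ]
```

Call:
jog_arm(motion=[[[10,-10,15],0],[[22,-20,40],0],[[33,-30,65],0],[[33,-30,80],0],[[33,-30,80],0]])

```text
t: 2.0
eef_pos: [594.1, 33.3, 158.0]
tcp_rot: [-3.138, -0.0, 1.571]
ft_force: [-0.3, -0.8, -0.1]
opening: 1.004
grip_force: 0.0
```

Call:
jog_arm(motion=[[[0,0,10],0],[[0,0,20],0],[[0,0,26],0],[[0,0,26],0]])

```text
t: 2.4
eef_pos: [594.8, 32.9, 132.9]
tcp_rot: [-3.141, -0.0, 1.57]
ft_force: [-0.2, -0.0, 0.1]
opening: 1.001
grip_force: 0.0
```

Call:
jog_arm(motion=[[[0,0,0],0],[[0,0,0],0],[[0,0,0],0],[[0,0,0],0],[[0,0,0],0]], grip=1)

```text
t: 2.9
eef_pos: [595.1, 33.0, 133.8]
tcp_rot: [3.141, 0.0, 1.571]
ft_force: [1.2, 0.3, 0.7]
opening: 0.639
grip_force: 0.0
```

Call:
jog_arm(motion=[[[0,0,0],0],[[0,0,0],0],[[0,0,0],0],[[0,0,0],0],[[0,0,0],0]])

```text
t: 3.4
eef_pos: [595.0, 33.0, 133.6]
tcp_rot: [3.142, 0.0, 1.571]
ft_force: [-0.1, -0.2, 0.4]
opening: 0.257
grip_force: 30.0
```

Call:
jog_arm(motion=[[[0,0,0],0],[[0,0,0],0],[[0,0,0],0]])

```text
t: 3.7
eef_pos: [595.0, 33.0, 133.6]
tcp_rot: [3.142, 0.0, 1.571]
ft_force: [0.7, 0.8, -0.2]
opening: 0.256
grip_force: 30.0
```

Call:
jog_arm(motion=[[[0,0,-3],0],[[0,0,-10],0],[[0,0,-20],0],[[0,0,-32],0],[[0,0,-40],0]])

```text
t: 4.2
eef_pos: [595.4, 33.0, 175.3]
tcp_rot: [3.14, 0.0, 1.571]
ft_force: [0.6, 0.2, -1.0]
opening: 0.254
grip_force: 30.0
```

Call:
jog_arm(motion=[[[-5,-10,-5],0],[[-25,-30,-5],0],[[-55,-55,-5],0],[[-85,-80,-5],0],[[-115,-100,-5],0]])

```text
t: 4.7
eef_pos: [492.8, -82.8, 178.9]
tcp_rot: [-3.141, -0.0, 1.571]
ft_force: [0.0, -0.6, -1.9]
opening: 0.253
grip_force: 30.0
```

Call:
jog_arm(motion=[[[-30,-15,0],0],[[-65,-30,0],0],[[-100,-45,0],0],[[-135,-60,0],0],[[-170,-70,0],0]])

```text
t: 5.2
eef_pos: [423.2, -253.0, 179.0]
tcp_rot: [-3.141, -0.0, 1.571]
ft_force: [0.9, 0.6, -1.3]
opening: 0.254
grip_force: 30.0
```

Call:
jog_arm(motion=[[[-35,-4,0],0],[[-70,-9,0],0],[[-105,-9,0],0],[[-125,-9,0],0],[[-133,-9,0],0]])

```text
t: 5.7
eef_pos: [415.1, -386.4, 178.6]
tcp_rot: [3.142, 0.0, 1.569]
ft_force: [0.1, 1.0, -2.0]
opening: 0.258
grip_force: 30.0
```

```bash
python3 - <<'E'
from h import *
s=state();print(s["eef_pos"],s["tcp_rot"],s["opening"],s["ft_force"])
a=read_camera("scene");b=read_camera("side");
cv2.imwrite("pics/3.png",np.hstack([cv2.resize(a["img"],(400,300)),cv2.resize(b["img"],(400,300))]))
E
```

```text
[ 415.08169569 -386.44184435  178.61360759] [3.14157261e+00 1.05664797e-04 1.56900469e+00] 0.25820955743347185 [ 0.14146636  0.97895557 -2.0237977 ]
```

View pics/3.png

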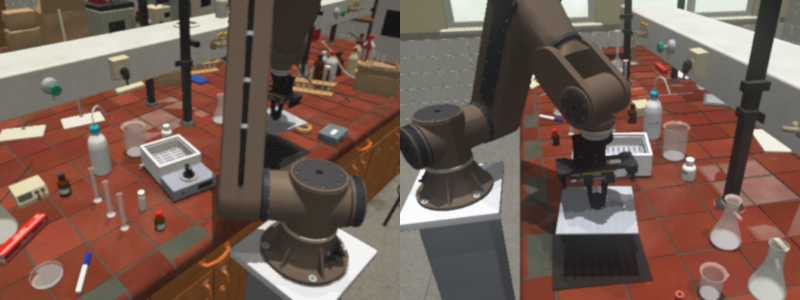

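The lid hangs level over the mat (side view at about (595,215)), and the bath is open. Exactly three cylinders stand at the left in the scene view. I'm lowering the lid.

Call:
jog_arm(motion=[[[0,0,25],0],[[0,0,60],0],[[0,0,95],0],[[0,0,118],0],[[0,0,126],0]])

```text
t: 6.3
eef_pos: [415.4, -382.9, 50.9]
tcp_rot: [-3.139, -0.003, 1.572]
ft_force: [-0.4, 0.1, -1.4]
opening: 0.254
grip_force: 30.0
```

Call:
jog_arm(motion=[[[0,0,3],0],[[0,0,6],0],[[0,0,8],0],[[0,0,9],0],[[0,0,9],0]])

```text
t: 6.8
eef_pos: [416.1, -385.1, 44.1]
tcp_rot: [3.141, 0.001, 1.571]
ft_force: [0.3, 0.8, -1.7]
opening: 0.255
grip_force: 30.0
```

Call:
jog_arm(motion=[[[0,0,1],0],[[0,0,2],0],[[0,0,2],0]])

```text
t: 7.1
eef_pos: [416.2, -385.2, 43.6]
tcp_rot: [3.141, 0.001, 1.571]
ft_force: [-4.1, 4.2, 19.7]
opening: 0.254
grip_force: 30.0
```

Call:
jog_arm(motion=[[[0,0,0],0],[[0,0,0],0],[[0,0,0],0],[[0,0,0],0],[[0,0,0],0]], grip=0.4)

```text
t: 7.6
eef_pos: [416.0, -385.0, 41.5]
tcp_rot: [-3.142, -0.0, 1.571]
ft_force: [0.2, -0.3, 0.6]
opening: 0.581
grip_force: 0.0
```

Call:
jog_arm(motion=[[[0,0,-15],0],[[0,0,-45],0],[[0,0,-90],0],[[0,0,-135],0],[[0,0,-180],0]], grip=0.4)

```text
t: 8.1
eef_pos: [415.8, -384.7, 223.4]
tcp_rot: [-3.141, -0.0, 1.571]
ft_force: [-0.0, -1.3, -0.1]
opening: 0.597
grip_force: 0.0
```

```bash
python3 - <<'E'
from h import *
s=state();print(s["t"],s["eef_pos"],s["tcp_rot"],s["opening"])
b=read_camera("wrist");c=read_camera("side")
cv2.imwrite("pics/4.png",np.hstack([cv2.resize(b["img"],(400,300)),cv2.resize(c["img"][190:384,150:406],(400,300))]))
E
```

```text
8.1 [ 415.81284631 -384.72279263  223.35234216] [-3.14140959e+00 -3.10063422e-04  1.57079115e+00] 0.596725088084194
```

View pics/4.png

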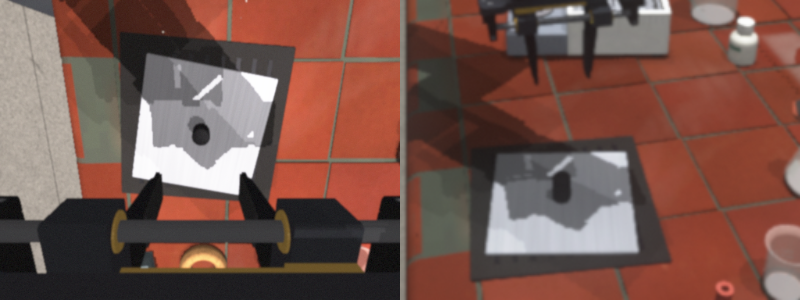

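The lid lies flat and about centred on the mat, with its knob at wrist (202,133). Next I move to look at the cylinders.

Call:
jog_arm(motion=[[[20,10,-20],0],[[60,20,-40],0],[[105,30,-60],0],[[150,40,-80],0],[[195,50,-97],0]])

```text
t: 8.7
eef_pos: [466.0, -188.3, 319.0]
tcp_rot: [-3.141, -0.0, 1.57]
ft_force: [0.5, 0.3, -0.5]
opening: 0.599
grip_force: 0.0
```

Call:
jog_arm(motion=[[[45,5,0],0],[[90,10,0],0],[[135,15,0],0],[[180,20,0],0],[[225,25,0],0]])

```text
t: 9.2
eef_pos: [490.8, 36.9, 318.1]
tcp_rot: [-3.141, 0.0, 1.571]
ft_force: [0.2, -0.8, 0.2]
opening: 0.603
grip_force: 0.0
```

Call:
jog_arm(motion=[[[45,5,0],0],[[90,10,0],0],[[135,15,0],0],[[180,25,0],0],[[205,30,0],0]])

```text
t: 9.7
eef_pos: [521.0, 243.0, 317.7]
tcp_rot: [-3.141, -0.0, 1.573]
ft_force: [-1.1, -0.1, -0.3]
opening: 0.597
grip_force: 0.0
```

Call:
jog_arm(motion=[[[25,0,0],0],[[30,0,0],0],[[30,0,0],0],[[30,0,0],0]])

```text
t: 10.1
eef_pos: [521.0, 269.2, 318.3]
tcp_rot: [-3.141, 0.0, 1.57]
ft_force: [0.3, -0.1, 0.4]
opening: 0.603
grip_force: 0.0
```

```bash
cat > c.py <<'E'
import sys
from h import *
s=state();print(s["t"],s["eef_pos"],s["tcp_rot"],s["opening"])
c=read_camera("wrist");cv2.imwrite(f"pics/{sys.argv[1]}.png",c["img"])
np.save(f"pics/{sys.argv[1]}.npy",np.array(c["extrinsics"]))
for k in("cyl_1","vial","dropper"):
    for r in cut_out(k,c):print(k,round(r["p"],2),r["box"],r["region"].sum())
E
python3 c.py 5
```

```text
10.1 [520.96248856 269.21295705 318.34371855] [-3.14121312e+00  3.87720506e-04  1.57046775e+00] 0.6034804291442302
cyl_1 0.96 [160.8, 87.8, 207.0, 105.8] 790
cyl_1 0.77 [315.7, 85.7, 365.5, 112.9] 794
cyl_1 0.71 [243.3, 84.5, 265.8, 108.1] 369
vial 0.7 [215.2, 156.5, 238.1, 187.2] 455
vial 0.39 [159.1, 88.5, 208.4, 106.3] 714
vial 0.21 [315.3, 88.5, 366.5, 112.6] 771
dropper 0.79 [122.5, 143.9, 159.7, 178.0] 727
```

View pics/5.png

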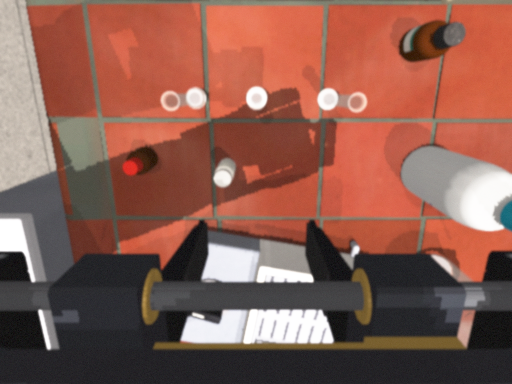

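The cylinder mouths are at (171,101), (257,97) and (357,102), with feet at (196,98), (257,98) and (328,99). The bath with its basket shows at the bottom.

```bash
python3 - <<'E'
from h import *
W=read_camera("wrist");S=read_camera("scene")
for n,t,b,s in(("c3",(171,101),(196,98),(208,361)),("c2",(257,97),(257,98),(148,310)),("c1",(357,102),(328,99),(88,253))):
    print(n,atz(W,*t,139).round(1),atz(W,*b,4).round(1),tri([ray(W,*t),ray(S,90+s[0]/3.3333,140+s[1]/3.3333)])[0].round(1))
E
```

```text
c3 [436.4 342.1 139. ] [436.6 342.3   4. ] [436.  342.3 136.9]
c2 [521.  345.8 139. ] [521.2 342.2   4. ] [520.5 344.6 135.4]
c1 [619.4 341.  139. ] [619.8 340.8   4. ] [621.  340.7 133.6]
```

```bash
python3 - <<'E'
from h import *
W=read_camera("wrist");S=read_camera("scene");D=read_camera("side")
f=lambda a,b:(90+a/3.3333,140+b/3.3333)
print("bottle base",atz(S,*f(128,262),0).round(),"shoulder",tri([ray(S,*f(103,85)),ray(D,150+349/2,80+88/2)]), atz(W,512,205,0).round())
E
```

```text
bottle base [774. 247.   0.] shoulder (array([769.78006886, 238.98834794, 183.31360286]), [np.float64(3.5803673278073243), np.float64(3.580367327807413)]) [915. 183.   0.]
```

Call:
jog_arm(motion=[[[20,0,0],0],[[45,0,20],0],[[65,0,50],0],[[75,0,80],0],[[75,0,100],0]])

```text
t: 11.05
eef_pos: [520.3, 346.0, 216.4]
tcp_rot: [-3.14, 0.001, 1.572]
ft_force: [-0.4, -0.2, 0.1]
opening: 0.599
grip_force: 0.0
```

Call:
jog_arm(motion=[[[0,0,20],0],[[0,0,45],0],[[0,0,70],0],[[0,0,88],0],[[0,0,97],0]])

```text
t: 11.55
eef_pos: [520.6, 344.8, 120.0]
tcp_rot: [-3.14, 0.001, 1.571]
ft_force: [-0.0, 0.5, -0.1]
opening: 0.601
grip_force: 0.0
```

Call:
jog_arm(motion=[[[0,0,0],0],[[0,0,0],0],[[0,0,0],0],[[0,0,0],0],[[0,0,0],0]], grip=1)

```text
t: 12.05
eef_pos: [521.2, 345.1, 122.3]
tcp_rot: [3.141, -0.0, 1.571]
ft_force: [-0.6, -0.6, 0.8]
opening: 0.234
grip_force: 0.0
```

Call:
jog_arm(motion=[[[0,0,0],0],[[0,0,0],0],[[0,0,0],0],[[0,0,0],0],[[0,0,0],0]])

```text
t: 12.55
eef_pos: [521.2, 345.1, 121.9]
tcp_rot: [3.141, -0.0, 1.571]
ft_force: [-0.7, -1.1, 4.5]
opening: 0.147
grip_force: 30.0
```

Call:
jog_arm(motion=[[[0,0,-4],0],[[0,0,-14],0],[[0,0,-30],0],[[0,0,-50],0],[[0,0,-70],0]])

```text
t: 13.05
eef_pos: [520.9, 345.0, 192.8]
tcp_rot: [-3.141, 0.0, 1.571]
ft_force: [-0.7, -1.0, -0.8]
opening: 0.147
grip_force: 30.0
```

Call:
jog_arm(motion=[[[0,0,-20],0],[[0,0,-38],0],[[0,0,-50],0],[[0,0,-56],0],[[0,0,-56],0]])

```text
t: 13.55
eef_pos: [521.1, 345.0, 248.2]
tcp_rot: [3.141, -0.0, 1.571]
ft_force: [-0.6, -0.3, -1.2]
opening: 0.15
grip_force: 3.0
```

Call:
jog_arm(motion=[[[-8,3,0],0],[[-24,8,0],0],[[-46,15,0],0],[[-70,22,0],0],[[-94,29,0],0]])

```text
t: 14.05
eef_pos: [550.3, 248.9, 246.9]
tcp_rot: [-3.141, 0.001, 1.57]
ft_force: [-0.3, -0.6, -0.5]
opening: 0.146
grip_force: 30.0
```

Call:
jog_arm(motion=[[[-26,7,0],0],[[-52,14,0],0],[[-78,21,0],0],[[-104,28,0],0],[[-130,37,0],0]])

```text
t: 14.55
eef_pos: [586.9, 118.6, 247.1]
tcp_rot: [-3.141, 0.0, 1.57]
ft_force: [0.2, -0.2, -0.2]
opening: 0.149
grip_force: 30.0
```

```bash
python3 - <<'E'
from h import *
s=state();print(s["t"],s["eef_pos"],s["opening"],s["ft_force"])
a=read_camera("scene");b=read_camera("side");w=read_camera("wrist")
for n,c in(("S",a),("D",b),("W",w)):
    for k in("basket","bath","cyl_1"):
        for r in cut_out(k,c):print(n,k,round(r["p"],2),r["box"])
cv2.imwrite("pics/6.png",np.hstack([cv2.resize(a["img"][120:300,90:330],(400,300)),cv2.resize(b["img"][80:272,150:406],(400,300))]))
cv2.imwrite("pics/6w.png",w["img"])
E
```

```text
14.55 [586.92884244 118.57389719 247.0611527 ] 0.14868281132679634 [ 0.23118744 -0.21325125 -0.20702476]
S basket 0.75 [180.1, 172.0, 277.6, 255.7]
S basket 0.47 [369.3, 180.8, 394.6, 205.6]
S bath 0.62 [181.4, 172.4, 272.3, 257.2]
S cyl_1 0.55 [149.8, 245.4, 164.4, 296.3]
S cyl_1 0.52 [189.5, 165.9, 196.8, 193.2]
S cyl_1 0.5 [113.3, 215.5, 130.7, 259.9]
D basket 0.9 [217.6, 171.8, 323.7, 228.2]
D bath 0.75 [215.1, 170.2, 323.6, 227.0]
D cyl_1 0.53 [274.9, 115.7, 283.6, 162.5]
D cyl_1 0.47 [267.4, 134.3, 272.7, 170.0]
D cyl_1 0.44 [212.8, 134.0, 225.1, 170.1]
W basket 0.66 [95.8, 133.5, 367.8, 333.6]
W bath 0.7 [94.9, 134.7, 366.5, 332.6]
W cyl_1 0.75 [236.9, 172.4, 276.1, 279.0]
W cyl_1 0.53 [127.3, 27.5, 169.2, 63.8]
```

View pics/6.png

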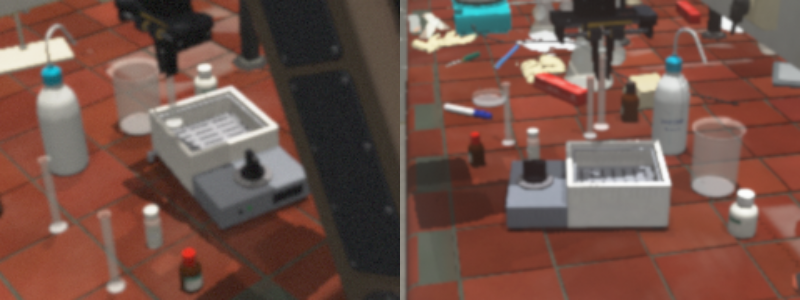

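```bash
python3 - <<'E'
from h import *
a=read_camera("scene");b=read_camera("side");w=read_camera("wrist")
f=lambda p:(90+p[0]*.6,120+p[1]*.6); g=lambda p:(150+(p[0]-400)*.64,80+p[1]*.64)
print("foot",tri([ray(a,*f((175,123))),ray(b,*g((602,127)))]))
m=np.array([atz(a,*f(p),95) for p in((151,97),(240,88),(277,122),(197,157))]);print(m.round(1),m.mean(0).round(1))
m=np.array([atz(b,*g(p),95) for p in((566,143),(660,141),(670,181),(566,183))]);print(m.round(1),m.mean(0).round(1))
E
```

```text
foot (array([589.93510389, 114.13252985, 121.09807343]), [np.float64(1.973940761528731), np.float64(1.973940761528827)])
[[729.7  71.4  95. ]
 [640.8 -74.5  95. ]
 [500.3 -43.6  95. ]
 [509.8 127.7  95. ]] [595.2  20.3  95. ]
[[522.5 116.9  95. ]
 [698.   88.2  95. ]
 [666.3 -66.3  95. ]
 [492.2 -36.7  95. ]] [594.8  25.5  95. ]
```

View pics/6w.png

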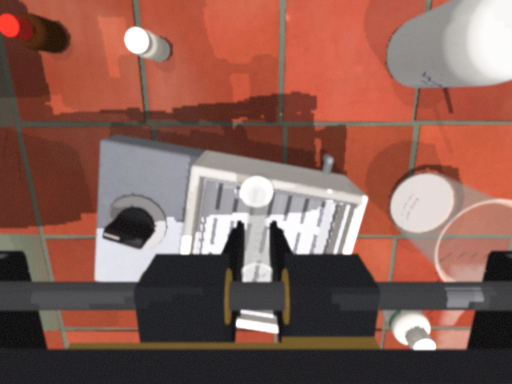

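The foot is at wrist (257,191), upright over the tank's left wall. The rim's left outer corners are at (201,150) and (368,197).

```bash
python3 - <<'E'
from h import *
w=read_camera("wrist")
p=atz(w,201,150,95);q=atz(w,368,196,95);d=q-p;print(p,q,np.linalg.norm(d));yaw=np.arctan2(d[1],d[0]);n=np.array([np.sin(yaw),-np.cos(yaw)])
print("yaw",yaw,"centre",(p+q)[:2]/2+88*n)
d1=atz(w,103,137,55);print("deck left front corner",d1, "->",d1[:2]+194*np.array([np.cos(yaw),np.sin(yaw)])+88*n)
for z in(110,121,126):print(z,atz(w,257,191,z), atz(w,272,191,z)-atz(w,242,191,z))
E
```

```text
[533.9242732  150.30008499  95.        ] [695.76712588 104.84103115  95.        ] 168.10602171753243
yaw -0.2738281675619827 centre [591.04883196  42.84919658]
deck left front corner [424.22297479 156.94598862  55.        ] -> [587.1981996   19.76335088]
110 [586.6512596  114.60377162 110.        ] [2.78606163e+01 2.15409610e-02 0.00000000e+00]
121 [586.62808248 118.0493396  121.        ] [2.67769693e+01 2.07031189e-02 0.00000000e+00]
126 [586.61754743 119.61550686 126.        ] [2.62844025e+01 2.03222816e-02 0.00000000e+00]
```

Call:
jog_arm(motion=[[[-15,4,0],0],[[-38,11,0],0],[[-64,18,0],0],[[-90,25,0],0],[[-112,31,0],0]])

```text
t: 15.85
eef_pos: [618.4, 6.7, 247.6]
tcp_rot: [3.141, 0.0, 1.57]
ft_force: [-0.4, 0.4, -0.2]
opening: 0.147
grip_force: 30.0
```

Call:
jog_arm(motion=[[[-14,4,0],0],[[-19,6,5],0],[[-19,6,20],0],[[-19,6,40],0],[[-19,6,55],0]])

```text
t: 16.35
eef_pos: [623.6, -9.6, 191.3]
tcp_rot: [-3.141, -0.0, 1.571]
ft_force: [-0.2, 0.2, -0.7]
opening: 0.146
grip_force: 30.0
```

Call:
jog_arm(motion=[[[0,0,8],0],[[0,0,14],0],[[0,0,17],0],[[0,0,18],0],[[0,0,18],0]])

```text
t: 16.85
eef_pos: [624.2, -10.0, 175.0]
tcp_rot: [3.141, 0.0, 1.571]
ft_force: [0.3, -0.0, -1.0]
opening: 0.149
grip_force: 30.0
```

Call:
jog_arm(motion=[[[0,0,2],0],[[0,0,4],0],[[0,0,4],0]])

```text
t: 17.15
eef_pos: [623.9, -10.0, 170.5]
tcp_rot: [-3.141, -0.0, 1.571]
ft_force: [0.0, 0.5, 0.2]
opening: 0.15
grip_force: 30.0
```

Call:
jog_arm(motion=[[[0,0,2],0],[[0,0,2],0]])

```text
t: 17.35
eef_pos: [623.9, -10.0, 168.4]
tcp_rot: [-3.141, -0.0, 1.571]
ft_force: [0.5, -0.2, 0.7]
opening: 0.147
grip_force: 30.0
```

Call:
jog_arm(motion=[[[0,0,1],0],[[0,0,1],0]])

```text
t: 17.55
eef_pos: [624.0, -10.0, 167.6]
tcp_rot: [-3.142, -0.0, 1.571]
ft_force: [0.8, 0.8, -0.0]
opening: 0.147
grip_force: 30.0
```

Call:
jog_arm(motion=[[[0,0,1],0],[[0,0,1],0]])

```text
t: 17.75
eef_pos: [624.2, -10.0, 167.1]
tcp_rot: [3.141, 0.0, 1.571]
ft_force: [-0.6, 0.5, 4.1]
opening: 0.147
grip_force: 30.0
```

Call:
jog_arm(motion=[[[0,0,1],0],[[0,0,1],0]])

```text
t: 17.95
eef_pos: [624.3, -10.0, 167.0]
tcp_rot: [3.14, 0.0, 1.571]
ft_force: [-2.5, -0.2, 11.4]
opening: 0.145
grip_force: 30.0
```

Call:
jog_arm(motion=[[[0,0,-1],0],[[0,0,-1],0],[[0,0,-1],0],[[0,0,-1],0],[[0,0,-1],0]], grip=0.5)

```text
t: 18.45
eef_pos: [624.0, -10.0, 166.4]
tcp_rot: [-3.141, -0.0, 1.571]
ft_force: [0.1, 0.5, -0.6]
opening: 0.482
grip_force: 0.0
```

Call:
jog_arm(motion=[[[0,0,-5],0],[[0,0,-20],0],[[0,0,-45],0],[[0,0,-75],0],[[0,0,-100],0]])

```text
t: 18.95
eef_pos: [624.1, -10.0, 268.5]
tcp_rot: [3.141, 0.0, 1.571]
ft_force: [0.2, 0.7, -0.3]
opening: 0.502
grip_force: 0.0
```

```bash
python3 - <<'E'
from h import *
s=state();print(s["t"],s["eef_pos"],s["opening"],s["ft_force"])
w=read_camera("wrist");b=read_camera("side")
cv2.imwrite("pics/7.png",np.hstack([cv2.resize(w["img"],(400,300)),cv2.resize(b["img"][80:272,150:406],(400,300))]))
E
```

```text
18.95 [624.06617484  -9.9622888  268.47392955] 0.5024038058972053 [ 0.17324097  0.71420944 -0.29488999]
```

View pics/7.png

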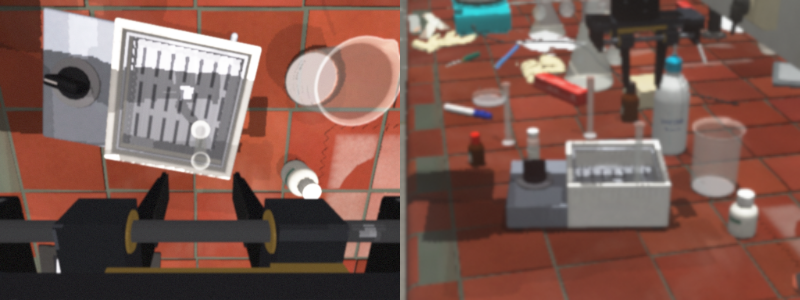

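The cylinder stands upright in the tank's back right corner, mouth at (201,160) and foot at (201,130). The rim corners are all visible, so I refine the bath centre from them.

```bash
python3 - <<'E'
from h import *
w=read_camera("wrist")
m=np.array([atz(w,*(1.28*np.array(p)),95) for p in((115,18),(260,46),(233,180),(105,157))])
print(m.round(1),m.mean(0)); print(np.degrees(np.arctan2(*(m[1]-m[0])[[1,0]])),np.degrees(np.arctan2(*(m[2]-m[3])[[1,0]])))
print("timer",atz(w,1.28*72,1.28*84,60), atz(w,1.28*74,1.28*82,97), atz(w,1.28*45,1.28*80,97))
E
```

```text
[[526.2 130.9  95. ]
 [696.7 100.9  95. ]
 [671.  -74.   95. ]
 [495.8 -39.6  95. ]] [597.42682472  29.55823832  95.        ]
-9.994260467608196 -11.106383904839683
timer [448.20448848  54.9368503   60.        ] [469.23941946  59.10714616  97.        ] [434.00475828  61.4823296   97.        ]
```

Call:
jog_arm(motion=[[[25,-13,0],0],[[65,-35,0],0],[[105,-57,0],0],[[145,-79,0],0],[[185,-100,0],0]])

```text
t: 19.6
eef_pos: [522.5, 176.2, 265.7]
tcp_rot: [-3.14, 0.0, 1.57]
ft_force: [0.5, 0.1, -0.2]
opening: 0.503
grip_force: 0.0
```

Call:
jog_arm(motion=[[[40,-22,0],0],[[80,-44,0],0],[[120,-66,0],0],[[150,-82,0],0],[[167,-88,0],0]])

```text
t: 20.1
eef_pos: [434.0, 343.9, 265.7]
tcp_rot: [-3.14, 0.001, 1.573]
ft_force: [-0.1, -0.6, 0.2]
opening: 0.502
grip_force: 0.0
```

Call:
jog_arm(motion=[[[0,0,10],0],[[0,0,35],0],[[0,0,60],0],[[0,0,80],0],[[0,0,80],0]])

```text
t: 20.6
eef_pos: [435.2, 340.4, 183.4]
tcp_rot: [-3.137, 0.003, 1.57]
ft_force: [-0.2, 0.1, 0.2]
opening: 0.5
grip_force: 0.0
```

Call:
jog_arm(motion=[[[0,0,20],0],[[0,0,40],0],[[0,0,58],0],[[0,0,66],0],[[0,0,66],0]])

```text
t: 21.1
eef_pos: [436.0, 341.5, 120.2]
tcp_rot: [-3.14, 0.001, 1.57]
ft_force: [0.5, -0.7, 0.6]
opening: 0.498
grip_force: 0.0
```

Call:
jog_arm(motion=[[[0,0,0],0],[[0,0,0],0],[[0,0,0],0],[[0,0,0],0],[[0,0,0],0]], grip=1)

```text
t: 21.6
eef_pos: [436.1, 342.1, 120.9]
tcp_rot: [3.141, -0.0, 1.571]
ft_force: [-0.6, 0.1, 3.4]
opening: 0.147
grip_force: 30.0
```

Call:
jog_arm(motion=[[[0,0,0],0],[[0,0,0],0],[[0,0,0],0],[[0,0,0],0]])

```text
t: 22.0
eef_pos: [436.1, 342.1, 120.9]
tcp_rot: [3.141, -0.0, 1.571]
ft_force: [-0.1, -0.1, 5.2]
opening: 0.147
grip_force: 30.0
```

Call:
jog_arm(motion=[[[0,0,-4],0],[[0,0,-14],0],[[0,0,-32],0],[[0,0,-54],0],[[0,0,-76],0]])

```text
t: 22.5
eef_pos: [435.9, 341.9, 197.9]
tcp_rot: [-3.141, 0.0, 1.571]
ft_force: [-1.0, 0.2, -0.4]
opening: 0.148
grip_force: 30.0
```

Call:
jog_arm(motion=[[[0,0,-20],0],[[0,0,-38],0],[[0,0,-48],0],[[0,0,-52],0],[[0,0,-52],0]])

```text
t: 23.0
eef_pos: [436.0, 342.0, 248.8]
tcp_rot: [3.141, -0.0, 1.571]
ft_force: [-0.3, -0.1, -1.0]
opening: 0.145
grip_force: 30.0
```

Call:
jog_arm(motion=[[[-8,3,0],0],[[-26,9,0],0],[[-50,18,0],0],[[-76,27,0],0],[[-102,36,0],0]])

```text
t: 23.5
eef_pos: [472.1, 238.5, 247.7]
tcp_rot: [-3.14, 0.001, 1.571]
ft_force: [-0.7, -0.1, -0.3]
opening: 0.151
grip_force: 30.0
```

Call:
jog_arm(motion=[[[-26,9,0],0],[[-54,19,0],0],[[-82,29,0],0],[[-110,39,0],0],[[-138,48,0],0]])

```text
t: 24.0
eef_pos: [520.1, 100.3, 247.8]
tcp_rot: [-3.14, 0.0, 1.571]
ft_force: [0.2, -0.1, 0.0]
opening: 0.148
grip_force: 30.0
```

Call:
jog_arm(motion=[[[-26,9,0],0],[[-52,18,0],0],[[-76,26,0],0],[[-92,32,0],0],[[-101,35,0],0]])

```text
t: 24.5
eef_pos: [555.2, -0.4, 248.0]
tcp_rot: [-3.141, -0.0, 1.57]
ft_force: [0.1, 0.5, -0.0]
opening: 0.147
grip_force: 30.0
```

Call:
jog_arm(motion=[[[0,0,4],0],[[0,0,18],0],[[0,0,38],0],[[0,0,58],0],[[0,0,66],0]])

```text
t: 25.0
eef_pos: [554.0, 2.0, 180.9]
tcp_rot: [-3.139, -0.0, 1.572]
ft_force: [0.2, 0.0, -0.6]
opening: 0.15
grip_force: 30.0
```

Call:
jog_arm(motion=[[[0,0,5],0],[[0,0,10],0],[[0,0,13],0],[[0,0,14],0],[[0,0,14],0]])

```text
t: 25.5
eef_pos: [555.1, 1.0, 168.9]
tcp_rot: [3.141, 0.0, 1.571]
ft_force: [-0.6, -0.8, -0.0]
opening: 0.148
grip_force: 30.0
```

Call:
jog_arm(motion=[[[0,0,1],0],[[0,0,1],0]])

```text
t: 25.7
eef_pos: [555.0, 1.0, 167.8]
tcp_rot: [3.141, 0.0, 1.571]
ft_force: [0.4, 0.5, -0.4]
opening: 0.147
grip_force: 30.0
```

Call:
jog_arm(motion=[[[0,0,1],0],[[0,0,1],0]])

```text
t: 25.9
eef_pos: [555.0, 1.0, 166.6]
tcp_rot: [3.142, 0.0, 1.571]
ft_force: [-0.7, -0.0, -1.1]
opening: 0.146
grip_force: 30.0
```

Call:
jog_arm(motion=[[[0,0,1],0],[[0,0,1],0]])

```text
t: 26.1
eef_pos: [555.1, 1.0, 165.9]
tcp_rot: [3.141, 0.0, 1.571]
ft_force: [-0.5, -0.3, 3.1]
opening: 0.145
grip_force: 30.0
```

Call:
jog_arm(motion=[[[0,0,1],0],[[0,0,1],0]])

```text
t: 26.3
eef_pos: [555.4, 1.0, 165.9]
tcp_rot: [3.14, 0.0, 1.571]
ft_force: [-3.4, 0.9, 14.7]
opening: 0.147
grip_force: 30.0
```

Call:
jog_arm(motion=[[[0,0,-1],0],[[0,0,-1],0],[[0,0,-1],0],[[0,0,-1],0],[[0,0,-1],0]], grip=0.5)

```text
t: 26.8
eef_pos: [555.0, 1.0, 165.5]
tcp_rot: [-3.141, -0.0, 1.571]
ft_force: [0.1, -0.7, 0.3]
opening: 0.479
grip_force: 0.0
```

Call:
jog_arm(motion=[[[0,0,-5],0],[[0,0,-20],0],[[0,0,-45],0],[[0,0,-80],0],[[0,0,-105],0]])

```text
t: 27.3
eef_pos: [555.2, 1.0, 272.9]
tcp_rot: [3.14, 0.0, 1.571]
ft_force: [-0.0, 0.2, -0.6]
opening: 0.498
grip_force: 0.0
```

Call:
jog_arm(motion=[[[20,4,0],0],[[60,11,0],0],[[102,19,0],0],[[144,27,0],0],[[186,35,0],0]])

```text
t: 27.8
eef_pos: [590.1, 188.7, 271.1]
tcp_rot: [3.141, -0.0, 1.571]
ft_force: [0.3, 0.0, -0.5]
opening: 0.501
grip_force: 0.0
```

Call:
jog_arm(motion=[[[42,8,0],0],[[84,16,0],0],[[120,24,0],0],[[145,29,0],0],[[154,30,0],0]])

```text
t: 28.3
eef_pos: [619.8, 343.3, 270.3]
tcp_rot: [-3.141, -0.0, 1.573]
ft_force: [0.1, -0.5, 0.3]
opening: 0.496
grip_force: 0.0
```

Call:
jog_arm(motion=[[[0,0,0],0],[[0,0,0],0]])

```text
t: 28.5
eef_pos: [619.9, 340.0, 270.8]
tcp_rot: [-3.142, 0.0, 1.57]
ft_force: [-0.5, -0.1, -0.1]
opening: 0.497
grip_force: 0.0
```

```bash
python3 c.py 8
```

```text
28.5 [619.91620308 340.02082743 270.76749654] [-3.14151591e+00  3.38528941e-04  1.57041454e+00] 0.49722405640482953
cyl_1 0.8 [242.4, 146.1, 267.9, 193.7] 852
cyl_1 0.56 [131.3, 214.9, 166.0, 253.3] 759
vial 0.73 [195.8, 310.3, 313.9, 345.2] 3537
vial 0.66 [128.3, 216.6, 166.5, 253.4] 788
dropper 0.69 [30.1, 201.4, 82.2, 243.8] 1132
```

View pics/8.png

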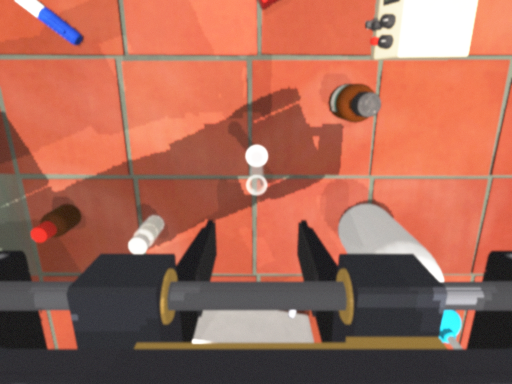

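The remaining cylinder is centred under the gripper, mouth at (256,185). No fourth cylinder is in view, and the vial and dropper are undisturbed.

Call:
jog_arm(motion=[[[0,0,15],0],[[0,0,45],0],[[0,0,75],0],[[0,0,100],0],[[0,0,115],0]])

```text
t: 29.2
eef_pos: [619.6, 340.1, 153.8]
tcp_rot: [-3.14, 0.001, 1.57]
ft_force: [1.5, 0.5, -0.4]
opening: 0.501
grip_force: 0.0
```

Call:
jog_arm(motion=[[[0,0,18],0],[[0,0,30],0],[[0,0,34],0],[[0,0,34],0]])

```text
t: 29.6
eef_pos: [620.1, 340.9, 121.7]
tcp_rot: [-3.142, 0.0, 1.571]
ft_force: [0.4, -1.1, 0.1]
opening: 0.497
grip_force: 0.0
```

Call:
jog_arm(motion=[[[0,0,0],0],[[0,0,0],0],[[0,0,0],0],[[0,0,0],0],[[0,0,0],0]], grip=1)

```text
t: 30.1
eef_pos: [620.1, 341.0, 121.9]
tcp_rot: [3.141, -0.0, 1.571]
ft_force: [0.1, 0.0, 1.5]
opening: 0.143
grip_force: 30.0
```

Call:
jog_arm(motion=[[[0,0,0],0],[[0,0,0],0],[[0,0,0],0],[[0,0,0],0]])

```text
t: 30.5
eef_pos: [620.1, 341.1, 121.9]
tcp_rot: [3.141, -0.0, 1.571]
ft_force: [-0.4, -0.6, 3.4]
opening: 0.146
grip_force: 30.0
```

Call:
jog_arm(motion=[[[0,0,-4],0],[[0,0,-14],0],[[0,0,-32],0],[[0,0,-54],0],[[0,0,-76],0]])

```text
t: 31.0
eef_pos: [620.0, 341.0, 199.0]
tcp_rot: [3.141, -0.0, 1.571]
ft_force: [0.1, 0.0, -0.6]
opening: 0.151
grip_force: 30.0
```

Call:
jog_arm(motion=[[[0,0,-20],0],[[0,0,-38],0],[[0,0,-48],0],[[0,0,-52],0],[[0,0,-52],0]])

```text
t: 31.5
eef_pos: [620.0, 341.0, 249.8]
tcp_rot: [3.141, -0.0, 1.571]
ft_force: [0.1, -0.1, -1.1]
opening: 0.143
grip_force: 30.0
```

Call:
jog_arm(motion=[[[-8,-4,0],0],[[-26,-10,0],0],[[-50,-18,0],0],[[-76,-26,0],0],[[-102,-34,0],0]])

```text
t: 32.0
eef_pos: [585.0, 237.6, 248.6]
tcp_rot: [-3.14, 0.001, 1.571]
ft_force: [0.8, -0.4, -0.5]
opening: 0.146
grip_force: 30.0
```

Call:
jog_arm(motion=[[[-28,-6,0],0],[[-58,-12,0],0],[[-88,-15,0],0],[[-118,-18,0],0],[[-142,-18,0],0]])

```text
t: 32.5
eef_pos: [566.9, 95.1, 248.9]
tcp_rot: [-3.14, 0.0, 1.57]
ft_force: [1.1, 0.5, -1.2]
opening: 0.149
grip_force: 30.0
```

Call:
jog_arm(motion=[[[-16,0,0],0],[[-25,0,0],0],[[-25,0,10],0],[[-25,0,30],0],[[-25,0,50],0]])

```text
t: 33.0
eef_pos: [567.8, 72.9, 198.4]
tcp_rot: [3.141, -0.0, 1.571]
ft_force: [-0.1, 0.5, -1.0]
opening: 0.149
grip_force: 30.0
```

Call:
jog_arm(motion=[[[0,0,12],0],[[0,0,22],0],[[0,0,28],0],[[0,0,30],0],[[0,0,30],0]])

```text
t: 33.5
eef_pos: [568.2, 72.1, 169.8]
tcp_rot: [3.141, -0.0, 1.571]
ft_force: [-0.1, -0.8, -0.8]
opening: 0.146
grip_force: 30.0
```

Expected contact is at about z = 167.

Call:
jog_arm(motion=[[[0,0,1],0],[[0,0,2],0],[[0,0,2],0]])

```text
t: 33.8
eef_pos: [568.1, 72.0, 167.9]
tcp_rot: [3.141, -0.0, 1.571]
ft_force: [-0.1, -0.4, -1.0]
opening: 0.148
grip_force: 30.0
```

Call:
jog_arm(motion=[[[0,0,1],0],[[0,0,1],0]])

```text
t: 34.0
eef_pos: [568.1, 72.0, 166.9]
tcp_rot: [3.141, 0.0, 1.571]
ft_force: [0.7, -0.6, 0.2]
opening: 0.146
grip_force: 30.0
```

Call:
jog_arm(motion=[[[0,0,1],0],[[0,0,1],0]])

```text
t: 34.2
eef_pos: [568.4, 72.0, 166.8]
tcp_rot: [3.14, 0.0, 1.571]
ft_force: [-2.5, -0.4, 11.0]
opening: 0.145
grip_force: 30.0
```

Call:
jog_arm(motion=[[[0,0,-1],0],[[0,0,-1],0],[[0,0,-1],0],[[0,0,-1],0],[[0,0,-1],0]], grip=0.5)

```text
t: 34.7
eef_pos: [568.0, 72.0, 166.5]
tcp_rot: [-3.141, 0.0, 1.571]
ft_force: [-0.1, 0.7, -0.4]
opening: 0.482
grip_force: 0.0
```

Call:
jog_arm(motion=[[[0,0,-5],0],[[0,0,-20],0],[[0,0,-45],0],[[0,0,-80],0],[[0,0,-105],0]])

```text
t: 35.2
eef_pos: [568.2, 72.0, 274.0]
tcp_rot: [3.14, -0.0, 1.571]
ft_force: [-0.3, 0.2, 0.1]
opening: 0.502
grip_force: 0.0
```

Call:
jog_arm(motion=[[[-15,-20,-5],0],[[-35,-50,-5],0],[[-55,-80,-5],0],[[-62,-98,-5],0],[[-62,-98,-5],0]])

```text
t: 35.7
eef_pos: [468.4, 9.4, 277.4]
tcp_rot: [3.141, 0.0, 1.57]
ft_force: [-0.3, -0.3, -0.1]
opening: 0.499
grip_force: 0.0
```

```bash
python3 - <<'E'
from h import *
s=state();print(s["t"],s["eef_pos"],s["tcp_rot"],s["joints"])
w=read_camera("wrist");b=read_camera("side");a=read_camera("scene")
cv2.imwrite("pics/9.png",np.vstack([cv2.resize(w["img"],(800,600))[:380],np.hstack([cv2.resize(b["img"][120:230,190:390],(400,220)),cv2.resize(a["img"][150:260,160:360],(400,220))])]))
for r in cut_out("timer",w):print(r["p"],r["box"])
m=cut_out("timer",w)[0]["region"];print(cv2.minAreaRect(np.argwhere(m)[:,::-1].astype(np.float32)))
E
```

```text
35.7 [468.39866447   9.4225798  277.37673287] [3.14119268e+00 1.61866818e-04 1.56964090e+00] [-1.20957748e-01  2.24444586e-01  1.87508413e+00 -1.30791220e-04
  1.04164749e+00 -1.19736355e-01]
0.62 [219.4, 103.9, 260.8, 145.0]
((240.7000274658203, 123.4000015258789), (40.696434020996094, 39.35479736328125), 63.43495178222656)
```

View pics/9.png

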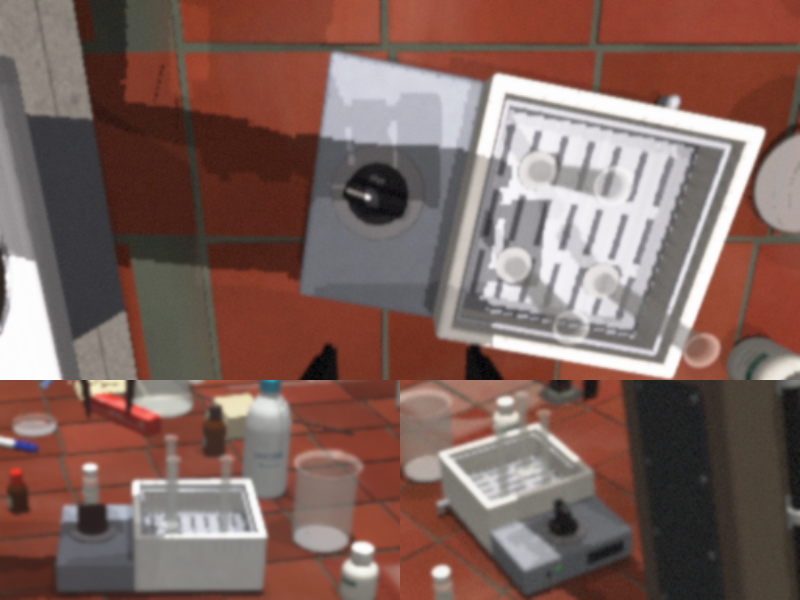

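All three cylinders stand in the tank, with feet at (538,170), (514,263) and (602,281). The timer is at (377,193) with its white pointer to the left. I zoom in on the knob.

```bash
python3 - <<'E'
from h import *
w=read_camera("wrist")
c=w["img"][95:155,205:275]
g=np.clip((c.astype(float)/255)**0.45*255,0,255).astype(np.uint8)
cv2.imwrite("pics/10.png",cv2.resize(g,(700,600),interpolation=cv2.INTER_CUBIC))
E
```

```text
(no output)
```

View pics/10.png

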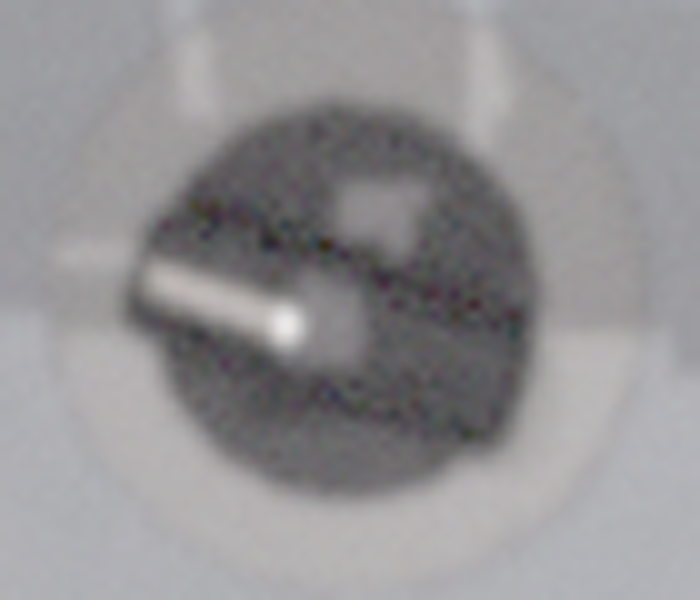

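The bar runs from (135,275) to (510,380) in the crop, about 16° clockwise from image x, so its yaw is about -0.29. The timer reads about 0.1 rad.

```bash
python3 - <<'E'
from h import *
w=read_camera("wrist");S=read_camera("scene");D=read_camera("side")
P=lambda a,b:(205+a/10,95+b/10)
for z in(95,99,103):print(z,atz(w,*P(325,325),z))
print("disk",atz(w,*P(345,298),66))
e=[atz(w,*P(*p),99) for p in((185,205),(520,310),(150,330),(490,440))];print(np.arctan2(*(e[1]-e[0])[[1,0]]),np.arctan2(*(e[3]-e[2])[[1,0]]),np.linalg.norm(e[1]-e[0]))
p=[atz(w,*P(*p),99) for p in((150,275),(290,325))];print(np.arctan2(*(p[1]-p[0])[[1,0]]))
print("bath frame", )
R=lambda v:np.array([np.cos(-.19)*v[0]+np.sin(-.19)*v[1],-np.sin(-.19)*v[0]+np.cos(-.19)*v[1]])
print(R(atz(w,*P(325,325),99)[:2]-np.array([597,30])))
print("top from side", tri([ray(D,190+93/2,120+125/2),ray(S,160+(560-400)/2,150+123/2),ray(w,*P(325,325))]))
E
```

```text
95 [450.62858978  57.25769651  95.        ]
99 [450.86331081  57.68645536  99.        ]
103 [451.09803184  58.1152142  103.        ]
disk [451.17163309  57.0824149   66.        ]
-0.29892451917423957 -0.31165842994850845 34.66397403693459
-0.34053783301251606
bath frame
[-148.73568105   -0.41099722]
top from side (array([453.35197932,  57.39128999,  97.62441572]), [np.float64(1.9269198207634428), np.float64(2.4548444329247148), np.float64(2.570143028412673)])
```

Call:
jog_arm(motion=[[[10,-4,0],-0.1],[[20,-8,0],-0.24],[[30,-12,0],-0.38],[[40,-16,0],-0.52],[[47,-18,0],-0.66]])

```text
t: 36.65
eef_pos: [451.9, 57.7, 276.6]
tcp_rot: [-3.142, -0.0, 2.237]
ft_force: [0.0, -0.1, -0.1]
opening: 0.501
grip_force: 0.0
```

Call:
jog_arm(motion=[[[0,0,0],-0.14],[[0,0,0],-0.28],[[0,0,0],-0.42],[[0,0,0],-0.54],[[0,0,0],-0.606]])

```text
t: 37.15
eef_pos: [452.2, 57.2, 276.5]
tcp_rot: [3.142, -0.0, 2.842]
ft_force: [-0.7, -0.7, -0.1]
opening: 0.501
grip_force: 0.0
```

Call:
jog_arm(motion=[[[0,0,0],0],[[0,0,0],0],[[0,0,0],0]])

```text
t: 37.45
eef_pos: [452.0, 57.1, 276.6]
tcp_rot: [-3.142, -0.0, 2.835]
ft_force: [-0.5, 0.7, -0.1]
opening: 0.499
grip_force: 0.0
```

Positioned. I descend 178 mm to z ≈ 98.5.

Call:
jog_arm(motion=[[[0,0,20],0],[[0,0,55],0],[[0,0,90],0],[[0,0,120],0],[[0,0,140],0]])

```text
t: 37.95
eef_pos: [451.5, 57.0, 134.9]
tcp_rot: [-3.141, -0.002, 2.836]
ft_force: [1.1, -0.4, -0.1]
opening: 0.501
grip_force: 0.0
```

Call:
jog_arm(motion=[[[0,0,15],0],[[0,0,28],0],[[0,0,36],0],[[0,0,38],0],[[0,0,38],0]])

```text
t: 38.45
eef_pos: [452.1, 57.0, 98.7]
tcp_rot: [-3.142, 0.0, 2.836]
ft_force: [0.2, 0.4, 0.2]
opening: 0.5
grip_force: 0.0
```

Call:
jog_arm(motion=[[[0,0,0],0],[[0,0,0],0],[[0,0,0],0],[[0,0,0],0],[[0,0,0],0]], grip=1)

```text
t: 38.95
eef_pos: [452.1, 57.0, 98.8]
tcp_rot: [3.142, 0.0, 2.837]
ft_force: [1.1, -4.1, 3.3]
opening: 0.145
grip_force: 29.9
```

Call:
jog_arm(motion=[[[0,0,0],0],[[0,0,0],0],[[0,0,0],0],[[0,0,0],0]])

```text
t: 39.35
eef_pos: [452.1, 56.9, 98.8]
tcp_rot: [-3.142, 0.0, 2.837]
ft_force: [-1.1, -2.0, 4.9]
opening: 0.144
grip_force: 29.9
```

Call:
jog_arm(motion=[[[0,0,0],0.08],[[0,0,0],0.18],[[0,0,0],0.28],[[0,0,0],0.38],[[0,0,0],0.48]])

```text
t: 39.85
eef_pos: [452.0, 56.8, 98.8]
tcp_rot: [-3.141, 0.0, 2.353]
ft_force: [-0.8, -6.5, 6.0]
opening: 0.147
grip_force: 29.9
```

Call:
jog_arm(motion=[[[0,0,0],0.11],[[0,0,0],0.22],[[0,0,0],0.33],[[0,0,0],0.44],[[0,0,0],0.55]])

```text
t: 40.35
eef_pos: [451.8, 56.6, 98.8]
tcp_rot: [-3.141, 0.0, 1.803]
ft_force: [-2.9, -5.8, 7.1]
opening: 0.145
grip_force: 29.9
```

Call:
jog_arm(motion=[[[0,0,0],0.11],[[0,0,0],0.22],[[0,0,0],0.33],[[0,0,0],0.44],[[0,0,0],0.55]])

```text
t: 40.85
eef_pos: [451.5, 56.6, 98.7]
tcp_rot: [-3.141, 0.001, 1.253]
ft_force: [-3.7, -6.5, 8.2]
opening: 0.147
grip_force: 29.9
```

Call:
jog_arm(motion=[[[0,0,0],0.1],[[0,0,0],0.2],[[0,0,0],0.3],[[0,0,0],0.36],[[0,0,0],0.4]])

```text
t: 41.35
eef_pos: [451.3, 56.7, 98.8]
tcp_rot: [-3.141, 0.001, 0.855]
ft_force: [-4.3, -5.5, 9.3]
opening: 0.143
grip_force: 29.9
```

```bash
python3 -c "
from h import *
s=state();print(s['moment'],s['tau'][5],s['tcp_rot'])"
```

```text
[-1.1250367   0.78981239  0.05080175] -0.31050740741193295 [-3.14080728e+00  1.25230713e-03  8.54731113e-01]
```

Call:
jog_arm(motion=[[[0,0,0],0.04],[[0,0,0],0.08],[[0,0,0],0.1]])

```text
t: 41.65
eef_pos: [451.3, 56.8, 98.8]
tcp_rot: [-3.141, 0.001, 0.756]
ft_force: [-4.3, -6.3, 9.9]
opening: 0.146
grip_force: 30.0
```

```bash
python3 -c "
from h import *
s=state();print(s['moment'],s['tau'][5],s['tcp_rot'],s['ft_force'])"
```

```text
[-1.03933092  0.9251323   0.23927595] 0.06088108755648136 [-3.14087685e+00  1.35282672e-03  7.55642847e-01] [-4.25355749 -6.25966591  9.85383793]
```

Call:
jog_arm(motion=[[[0,0,0],0.02],[[0,0,0],0.04],[[0,0,0],0.04]])

```text
t: 41.95
eef_pos: [451.4, 56.8, 98.8]
tcp_rot: [-3.141, 0.001, 0.718]
ft_force: [-3.0, -3.5, 8.9]
opening: 0.15
grip_force: 30.8
```

```bash
python3 -c "
from h import *
s=state();print(s['moment'],s['tau'][5],s['tcp_rot'],s['ft_force'])"
```

```text
[-0.66238794  0.7761432   0.78312902] 1.0928035899996758 [-3.14127917e+00  1.41808691e-03  7.18315523e-01] [-2.98752859 -3.53211631  8.9154654 ]
```

The moment jumped to 0.78 N m, so the knob is at its end stop. I release and rise.

Call:
jog_arm(motion=[[[0,0,0],-0.03],[[0,0,0],-0.03],[[0,0,0],-0.03],[[0,0,0],-0.03],[[0,0,0],-0.03]], grip=0.5)

```text
t: 42.45
eef_pos: [452.0, 57.1, 98.6]
tcp_rot: [-3.142, -0.0, 0.746]
ft_force: [0.3, -0.2, 0.7]
opening: 0.478
grip_force: 0.0
```

Call:
jog_arm(motion=[[[0,0,-10],0],[[0,0,-40],0],[[0,0,-85],0],[[0,0,-130],0],[[0,0,-175],0]])

```text
t: 42.95
eef_pos: [451.4, 57.0, 276.3]
tcp_rot: [3.141, -0.0, 0.747]
ft_force: [0.7, -0.1, -0.5]
opening: 0.501
grip_force: 0.0
```

Call:
jog_arm(motion=[[[0,0,-30],-0.14],[[0,0,-60],-0.28],[[0,0,-60],-0.42],[[0,0,-60],-0.56],[[0,0,-60],-0.7]])

```text
t: 43.45
eef_pos: [451.6, 57.1, 334.6]
tcp_rot: [3.141, -0.0, 1.452]
ft_force: [-0.2, -0.6, -0.6]
opening: 0.499
grip_force: 0.0
```

```bash
python3 - <<'E'
from h import *
s=state();print(s["t"],s["eef_pos"],s["tcp_rot"],s["ft_force"])
w=read_camera("wrist");b=read_camera("side");a=read_camera("scene")
cv2.imwrite("pics/11.png",np.vstack([np.hstack([cv2.resize(w["img"],(400,300)),cv2.resize(a["img"][140:320,90:330],(400,300))]),np.hstack([cv2.resize(b["img"][100:292,150:406],(400,300)),cv2.resize(b["img"][190:382,150:406],(400,300))])]))
E
```

```text
43.45 [451.60595922  57.0519164  334.62221938] [ 3.14059998e+00 -1.37986815e-04  1.45249872e+00] [-0.161445   -0.64557713 -0.61400111]
```

View pics/11.png

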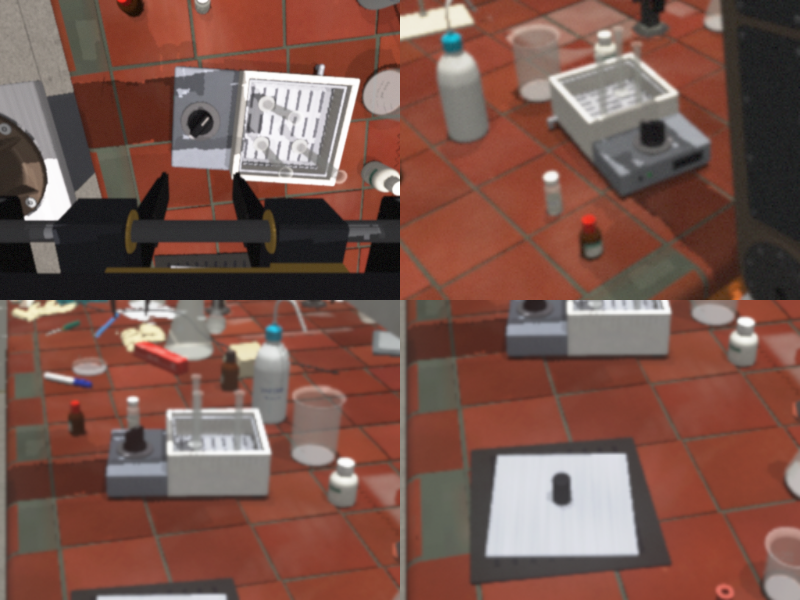

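The lid lies centred on the mat in the side view, all three cylinders stand in the tank, and the timer bar has turned about 2.1 rad. The vial and bottle are unmoved, so I hand in.

Call:
jog_arm(motion=[[[0,0,0],0],[[0,0,0],0]])

```text
t: 43.8
eef_pos: [451.9, 57.0, 333.8]
tcp_rot: [3.141, -0.0, 1.444]
ft_force: [-0.1, 0.7, -0.1]
opening: 0.499
grip_force: 0.0
```

```bash
python3 -c "
from cell import job_done
print(job_done())"
```

```text
the job is handed in; nothing more can be done
None
```

I handed the job in at about 44 s: the lid lies flat on the middle of the mat, all three cylinders present stand upright in the tank, and the timer is wound to its end stop; the hand-in returned no verdict.

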